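Book a gear on the tally console

TASK

A gear has passed inspection. On the tally console, press with your fingertips the round key in front of the sample gear well down and let it come up again, then press the long bar key the same way to enter the count, and withdraw with all keys up. Press gently, press no other key, and leave the sample parts and the oil bottle where they stand.

Things in the scene. Friction and masses are not known exactly. Their poses are not given: they have to be found in the camera images.
- console: Tally console: flat grey box fixed to the bench, 190 mm deep (its x, -90 to +100 mm) by 330 mm wide, top 36 mm high. Origin on the bench; x to the back, y left, z up. At the back three black pads (66 x 78 mm, 2 mm high, at x +60, y +100 / 0 / -100 mm) each carry a sample part, with its round key in front; before the middle key is the bar key. Turned up to 0.25 rad either way from square.
- key_left_top (a point): Centre of the top face of the left round grey key (diameter 30 mm, top 50 mm above the bench when up, 11 mm above its black collar), at x -15, y 100 mm of the console; it belongs to the sample pad 75 mm behind it.
- key_left (a joint): Travel of the left round key: 0 up, 0.008 m fully down; a spring (1.6 N to start, 4.8 N at the bottom stop) raises it again. It counts when it goes at least half-way down.
- key_mid_top (a point): Centre of the top face of the middle round grey key (diameter 30 mm, top 50 mm above the bench when up, 11 mm above its black collar), at x -15, y 0 mm of the console; it belongs to the sample pad 75 mm behind it.
- key_mid (a joint): Travel of the middle round key: 0 up, 0.008 m fully down; a spring (1.6 N to start, 4.8 N at the bottom stop) raises it again. It counts when it goes at least half-way down.
- key_right_top (a point): Centre of the top face of the right round grey key (diameter 30 mm, top 50 mm above the bench when up, 11 mm above its black collar), at x -15, y -100 mm of the console; it belongs to the sample pad 75 mm behind it.
- key_right (a joint): Travel of the right round key: 0 up, 0.008 m fully down; a spring (1.6 N to start, 4.8 N at the bottom stop) raises it again. It counts when it goes at least half-way down.
- bar_key_top (a point): Centre of the top face of the long grey bar key (26 mm in console x by 96 mm in y, top 50 mm above the bench when up), at x -66, y 0 mm of the console. It enters the count.
- bar_key (a joint): Travel of the bar key: 0 up, 0.008 m fully down; same spring and count point as the round keys.
- gear_centre (a point): Centre (half-way up) of the sample gear: a light grey steel spur gear with a hub, 49 mm across, 19 mm high, lying loose on one of the three pads, its underside 38 mm above the bench.
- v_block_centre (a point): Centre (half-way up) of the sample V block: grey steel block 35 x 60 x 30 mm with a V groove along its top, loose on another pad.
- bracket_centre (a point): Centre of the outline (half-way up) of the sample bracket: grey L-shaped bracket 40 x 50 x 36 mm, loose on the third pad.
- oil_dropper_centre (a point): Centre (half-way up) of a small brown oil bottle with a black dropper top, 34 mm across and 102 mm high, standing loose on the bench to the left of the console.
Not all that is in view belongs to the job. There is more than one size of the part that bears gear_centre; the job needs the largest.

How it is judged (in metres and radians):
On the way, in this order (a step that is already met when the one before it is completed fails the run):
1. the round key in front of the gear is pressed at least half-way down by the fingers, the bar key being up (value of joint bar_key below 0.002 m and ((horizontal distance between gear_centre and key_left_top below 0.1 m and value of joint key_left above 0.004 m and contact force between the fingers and key_left above 0.3 N) or (horizontal distance between gear_centre and key_mid_top below 0.1 m and value of joint key_mid above 0.004 m and contact force between the fingers and key_mid above 0.3 N) or (horizontal distance between gear_centre and key_right_top below 0.1 m and value of joint key_right above 0.004 m and contact force between the fingers and key_right above 0.3 N))), for 0.05 s.
2. that key has come up again (value of joint each of key_left, key_mid, key_right, bar_key below 0.0015 m), for 0.05 s.
3. the bar key is pressed at least half-way down by the fingers, the round keys being up (value of joint bar_key above 0.004 m and contact force between the fingers and bar_key above 0.3 N and value of joint each of key_left, key_mid, key_right below 0.002 m), for 0.05 s.
At the end, for the whole second after the job is handed in: After the gear's key and then the bar key have each been pressed at least 4 mm of their 8 mm by the fingers, all four keys are up (within 1.5 mm) and the samples and the oil bottle are at rest within 10 mm of where they stood (all of step 2 and distance of each of gear_centre, v_block_centre, bracket_centre, oil_dropper_centre from where it was at the start of the episode below 0.01 m and linear speed of each of gear, v_block, bracket, oil_dropper below 0.02 m/s); the robot touches nothing.
It fails at once if a round key that does not belong to the gear is pressed (over 2 mm) ((not (horizontal distance between gear_centre and key_left_top below 0.1 m) and value of joint key_left above 0.002 m) or (not (horizontal distance between gear_centre and key_mid_top below 0.1 m) and value of joint key_mid above 0.002 m) or (not (horizontal distance between gear_centre and key_right_top below 0.1 m) and value of joint key_right above 0.002 m)).
It fails at once if a key is pressed with more than 40 N (contact force between anything else and key_left above 40 N or contact force between anything else and key_mid above 40 N or contact force between anything else and key_right above 40 N or contact force between anything else and bar_key above 40 N).
It fails at once if a sample part or the oil bottle is moved by more than 10 mm, tipped or lifted (distance of any of gear_centre, v_block_centre, bracket_centre, oil_dropper_centre from where it was at the start of the episode above 0.01 m or angle between any of gear_centre, v_block_centre, bracket_centre, oil_dropper_centre's own z axis and vertical above 0.35 rad).
It also fails if it takes over 40 s, if anything falls off the work surface, if the arm or the gripper's body presses on something with over 40 N, if the wrist force passes 120 N, or if a joint passes its speed limit or range.

ROBOT

A 6-joint arm with a two-finger parallel gripper is mounted at the origin on a cart in front of the work surface, level with it; the furniture and walls round the work are solid. World frame = base frame: x ahead of the robot, y to its left, z up, the work surface at z = 0. Lengths are in mm, angles in rad, forces in N, time in s.
With the tool pointing down it reaches from about 300 to 775 mm from the base axis. Payload 14.6 kg.
Tool frame: the origin (TCP) lies at the very end of the fingers, on their centre line; the grasp point (between the pads) lies 19 mm behind it; z points along the fingers, y is the line along which they close (so a half turn about z gives the same grasp; the last joint's range is limited). The gripper opens to 94 mm and grips with 3 to 60 N. Pads are 16 mm wide; open, the fingers measure 119 mm over their backs; the gripper's body (75 mm by 177 mm) begins 78 mm behind the grasp point.
Start: joints at [1.179, 0.3, 1.521, -0, 1.321, -0.067], TCP at [175.513, 521.234, 205.446] pointing down, gripper open.
Joint ranges: [-3.03, 3.03], [-0.79, 2.21], [0.23, 2.52], [-1.04, 4.18], [0, 3.07], [-2.55, 2.55]. Speed limits (rad/s): [2.22, 2.22, 2.57, 3.14, 3.14, 3.14].

INTERFACE

Orientations are given as a rotation vector (axis times angle).
In Python, from cell import * gives the robot as it stands.
- The arm moves only by the tool servo_tool, never from a script. Its argument "targets" is a list that holds one entry, the list of rows, each a list of 5 numbers: the shift along the tool's x, y, z scaled (see below), then the turn about the tool's z scaled (see below), then the closure, from 0 (fully open) to 1 (shut). A call has 1 to 10 rows; each row is the pose to reach, as a shift and turn from the pose commanded when the call began, along the tool's axes at that moment; what a row does not reach only later rows make up. The controller multiplies each number of a shift by 300 mm and each number of a turn by 120 degrees. A row lasts 1/10 s, in which the tool goes at most 50 mm and 8.59 degrees, less where a joint would pass 70% of its speed; a pose out of reach is approached as far as the arm can. A call with a number of a shift or a turn outside -1 to 1 is refused whole. A call with a gripper value outside its range is refused whole. The fingers move at their own pace and stop on an object; the grip force is fixed at half the most. Time passes only in rows, so rows that repeat a pose let the fingers close. It gives the time, the measured TCP pose, the force, the opening and the grip force at its end, in the units of the state.
- state(): the state, without advancing time (a new reading comes with each control period).
- get_image(name): name is "scene" or "side" or "wrist"; returns a dict with "img" (384x512x3 uint8, red, green, blue), "range_z" (384x512 float32, mm along the optical axis (not along the pixel's ray), 0 where there is no reading), "K" (3x3 intrinsics, pixels), "k1" (the pictures are not rectified: a ray, as slopes to the right and down, at radius r is drawn at 1 + k1 r^2 times it, then the intrinsics apply), "R" (3x3) and "t" (3): a world point X has camera coordinates R X + t; the wrist camera has in their place "tool_from_camera" (4x4, takes a point from camera to tool coordinates, whose origin is the TCP and whose axes are the flange's). Camera axes: x right, y down, z forward; pixel columns grow to the right and rows downward; lengths in mm; the calibration is good to about 2 mm. A picture is of the moment at which its call begins: read the wrist's pose just before it.
- finish_job(): hands the job in; it is judged then, once.
The state is a dict: "time_s": time; "joint_pos": joint angles; "dq": joint speeds; "effort": joint torques, N m; "position": TCP position; "ee_rot": TCP orientation; "force": force on the tool from outside, world axes, zero at the start; "moment": the same for the moment, N m; "width": finger opening in mm; "finger_force": force on a finger pad.
Only numpy, scipy, OpenCV 4.12 (cv2) and the standard library are available. Lean on these libraries where they do the work, as an engineer would, in place of code of your own. Each camera call takes 0.05 s, during which the arm holds its last target. There are 200 camera calls.

## Working session

There is one attempt and no reset: what is moved stays moved. The work goes in short steps, Python scripts to look and compute and a tool call to move; the robot and the scene stay as the last step left them, time stands still between calls to the robot, and variables do not carry over. Pictures are saved under pics/ and viewed, at most 10 in all, crops included, and the job is handed in when it is done.

Besides the shell and the picture viewer there is one more tool, called after "Request:" by a JSON object that holds its "op" and its "data". servo_tool: Moves the arm, as the interface text tells. Its arguments: {"type":"object","properties":{"targets":{"type":"array"}},"required":["targets"]}

```bash
mkdir -p pics; cat > h.py <<'E'
from cell import *
import numpy as np, cv2, pickle
def grab(n):
    s=state(); d=get_image(n); d['s']=s
    pickle.dump(d,open(f'{n}.pkl','wb')); return d
def world(d,u,v,z=None):
    K=d['K']; x=np.array([(u-K[0,2])/K[0,0],(v-K[1,2])/K[1,1]]); p=x.copy()
    for _ in range(20): p=x/(1+d['k1']*(p@p))
    ray=np.array([p[0],p[1],1]); R=d['R'];t=d['t']; o=-R.T@t; w=R.T@ray
    r=d['range_z'][int(round(v)),int(round(u))]
    k=r if z is None else (z-o[2])/w[2]
    return o+w*k
E
python3 - <<'E'
from h import *
a=grab('scene');b=grab('side')
for n,d in(('scene',a),('side',b)):
    cv2.imwrite(f'pics/{n}1.png',cv2.resize(d['img'][:,:,::-1],(800,600),interpolation=cv2.INTER_CUBIC))
s=state();print(s['time_s'],s['position'],s['ee_rot'],s['width'],s['force'])
E
```

```text
0.1 [175.42650971 521.03937813 204.97403083] [-5.07879379e-01 -3.10005575e+00  1.50936714e-03] 93.78750145564676 [ 0.80052304 -0.49295348  0.05056989]
```

View pics/scene1.png

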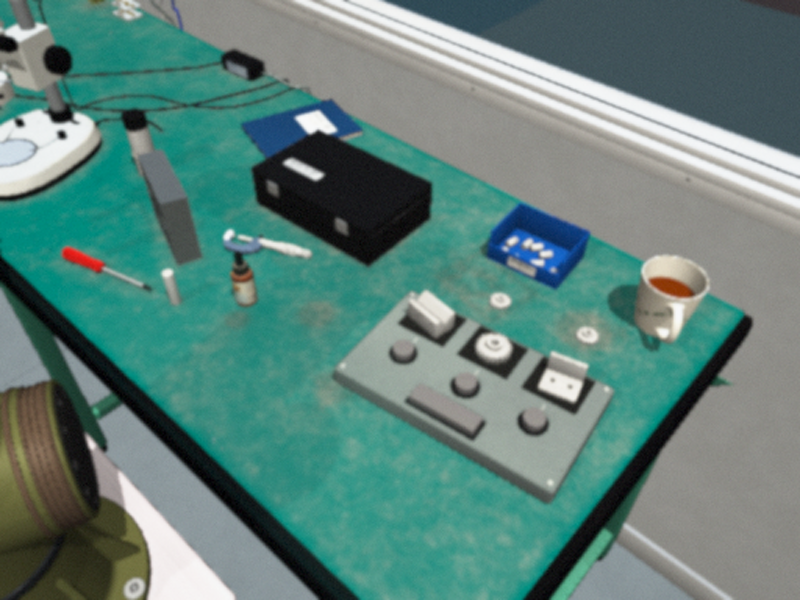

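View pics/side1.png

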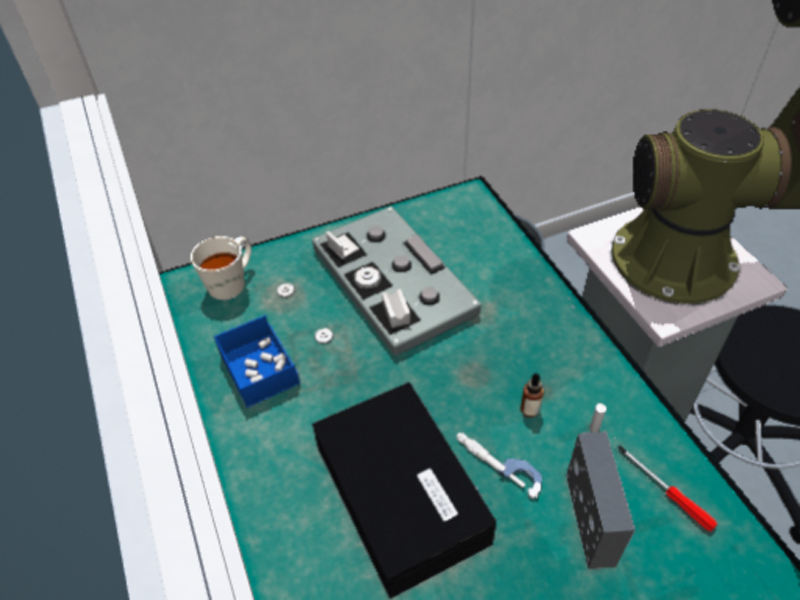

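Both views show three gear-like parts: scene (493,347) on the console's middle pad, and two small ones on the bench at (500,300) and (587,335). The largest, and the only one on a pad, is the middle one. Its key is at (466,383) in scene and the bar is at (446,410). Next I measure these and check the choice in a close crop.

```bash
python3 - <<'E'
from h import *
from scipy.spatial.transform import Rotation as Ro
P={'scene':dict(L=(404,348),M=(466,381),Rt=(534,418),bar=(446,408),gear=(493,343),g2=(500,300),g3=(587,334)),
   'side':dict(L=(429,294),M=(401,262),Rt=(376,233),bar=(424,252),gear=(367,273))}
mod={'L':(-15,100),'M':(-15,0),'Rt':(-15,-100),'bar':(-66,0)}
for n in P:
    d=pickle.load(open(n+'.pkl','rb')); A=[];B=[]
    for k,(u,v) in P[n].items():
        w=world(d,u*.64,v*.64,50 if k in mod else None); r=world(d,u*.64,v*.64)
        print(n,k,w.round(1),r.round(1))
        if k in mod: A.append(mod[k]);B.append(w[:2])
    A=np.array(A,float);B=np.array(B);a=A-A.mean(0);b=B-B.mean(0)
    th=np.arctan2((a[:,0]*b[:,1]-a[:,1]*b[:,0]).sum(),(a*b).sum())
    c,s=np.cos(th),np.sin(th);R=np.array([[c,-s],[s,c]]);t=B.mean(0)-R@A.mean(0)
    print('yaw',th,'org',t,'res',(B-(A@R.T+t)).round(1).tolist(),'M',R@[-15,0]+t,'bar',R@[-66,0]+t)
s=state();print(Ro.from_rotvec(s['ee_rot']).as_matrix().round(3))
d=pickle.load(open('scene.pkl','rb'))['img'][180:320,210:400,::-1]
cv2.imwrite('pics/crop.png',cv2.resize(d,None,fx=4,fy=4,interpolation=cv2.INTER_CUBIC))
E
```

```text
scene L [507.3 -85.   50. ] [505.5 -86.5  52.6]
scene M [ 520.  -182.9   50. ] [ 519.5 -183.2   50.8]
scene Rt [ 531.9 -281.7   50. ] [  38.3 -487.6  756.2]
scene bar [ 468.6 -191.2   50. ] [ 469.  -191.    49.4]
scene gear [ 600.8 -167.2   46.4] [ 600.8 -167.2   46.4]
scene g2 [ 708.7 -105.3   10.3] [ 708.7 -105.3   10.3]
scene g3 [ 737.7 -242.3   11.4] [ 737.7 -242.3   11.4]
yaw 0.12735348632278737 org [ 534.47522398 -181.6860723 ] res [[0.4, -0.6], [0.5, 0.7], [-0.4, 1.1], [-0.4, -1.2]] M [ 519.59670149 -183.59121495] bar [ 469.00972502 -190.06869994]
side L [509.9 -78.   50. ] [511.2 -75.2  53.5]
side M [ 523.7 -176.4   50. ] [ 524.1 -175.4   51.1]
side Rt [ 536.7 -272.7   50. ] [ 537.7 -269.7   53. ]
side bar [ 472.  -182.8   50. ] [ 470.6 -185.7   46.8]
side gear [ 592.9 -180.6   45.6] [ 592.9 -180.6   45.6]
yaw 0.13666033715010467 org [ 538.059015   -173.70648549] res [[0.3, -1.3], [0.5, -0.7], [-0.2, 2.1], [-0.7, -0.1]] M [ 523.1988675  -175.75001582] bar [ 472.67436599 -182.69801892]
[[-0.948  0.319 -0.   ]
 [ 0.319  0.948 -0.001]
 [ 0.    -0.001 -1.   ]]
```

View pics/crop.png

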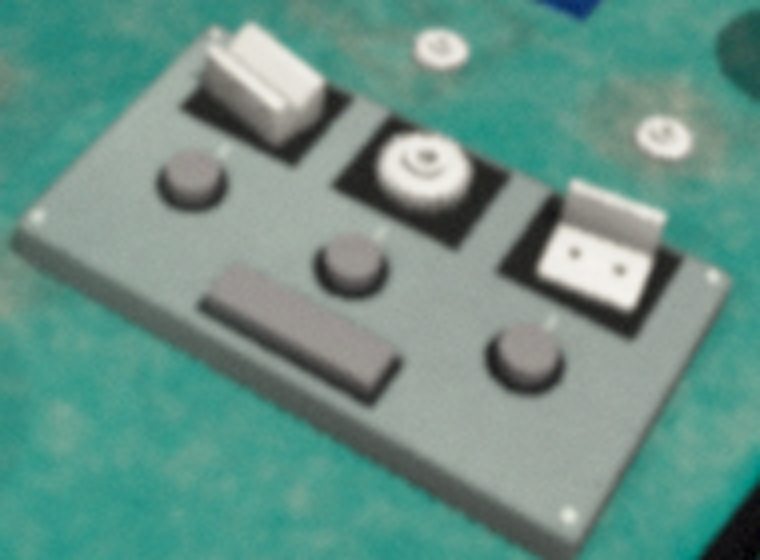

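The crop confirms the choice: the full-size hubbed gear sits on the middle pad, at crop (424,170), with the V block left and the bracket right. Its round key is at crop (352,258) and the bar at (303,325). The cameras disagree by about 8 mm in y, so I'll refine with the wrist camera from above.

Request:
{"op": "servo_tool", "data": {"targets": [[[-0.09,-0.09,0,0,1],[-0.18,-0.18,0,0,1],[-0.27,-0.27,0,0,1],[-0.36,-0.36,0,0,1],[-0.45,-0.45,0,0,1],[-0.54,-0.55,0,0,1],[-0.63,-0.64,0,0,1],[-0.72,-0.73,0,0,1],[-0.81,-0.82,0,0,1],[-0.9,-0.92,0,0,1]]]}}

```text
time_s: 1.1
position: [343.6, 172.1, 205.4]
ee_rot: [0.507, 3.1, -0.0]
force: [0.0, 1.2, 0.0]
width: 17.7
finger_force: 0.0
```

Request:
{"op": "servo_tool", "data": {"targets": [[[-0.09,-0.09,0,-0.03,1],[-0.18,-0.18,0,-0.06,1],[-0.27,-0.27,0,-0.09,1],[-0.36,-0.36,0,-0.12,1],[-0.45,-0.45,0,-0.15,1],[-0.54,-0.55,0,-0.18,1],[-0.63,-0.64,0,-0.2,1],[-0.72,-0.73,0,-0.217,1],[-0.81,-0.82,0,-0.217,1],[-0.9,-0.92,0,-0.217,1]]]}}

```text
time_s: 2.1
position: [511.5, -175.6, 205.2]
ee_rot: [0.204, -3.135, -0.0]
force: [0.5, 0.8, 1.2]
width: 0.4
finger_force: 0.0
```

```bash
python3 - <<'E'
from h import *
s=state();print({k:np.round(s[k],3) for k in('time_s','position','ee_rot','width','joint_pos','force')})
d=grab('wrist');print(d['tool_from_camera'].round(3),d['K'],d['k1'])
cv2.imwrite('pics/w1.png',cv2.resize(d['img'][:,:,::-1],(800,600),interpolation=cv2.INTER_CUBIC))
E
```

```text
{'time_s': np.float64(2.1), 'position': array([ 511.526, -175.63 ,  205.164]), 'ee_rot': array([ 0.204, -3.135, -0.   ]), 'width': np.float64(0.427), 'joint_pos': array([-0.399,  0.28 ,  1.547,  0.   ,  1.315, -2.099]), 'force': array([0.475, 0.833, 1.182])}
[[-1.00000e-03 -9.65000e-01 -2.63000e-01  7.70820e+01]
 [ 1.00000e+00 -1.00000e-03  0.00000e+00 -3.46000e-01]
 [-0.00000e+00 -2.63000e-01  9.65000e-01 -1.79374e+02]
 [ 0.00000e+00  0.00000e+00  0.00000e+00  1.00000e+00]] [[277.33368712   0.         257.94116024]
 [  0.         277.33368712 189.48702082]
 [  0.           0.           1.        ]] 0.0169754325442327
```

View pics/w1.png

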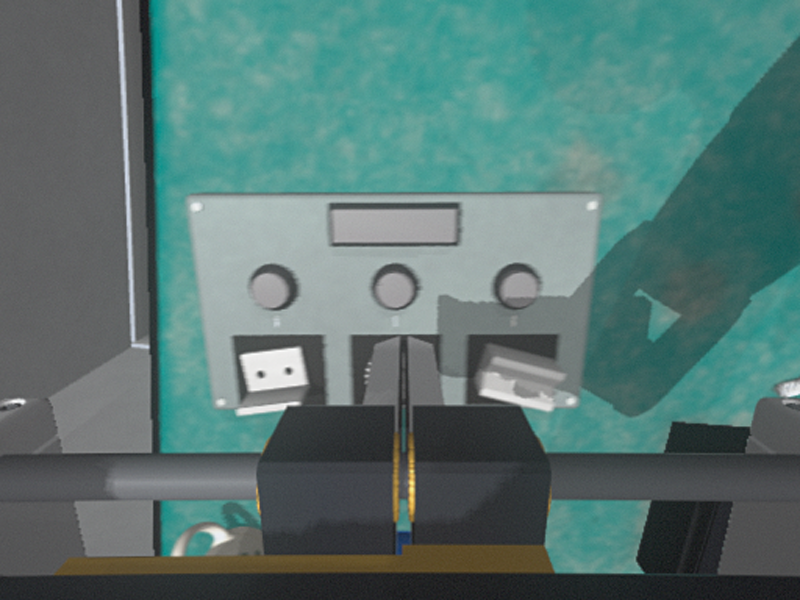

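The wrist view shows the console square to the tool. The middle key is at (395,286), the left at (517,285), the right at (272,287) and the bar at (394,224). The fingertips hang over the gear side at about (405,340).

```bash
python3 - <<'E'
from h import *
from scipy.spatial.transform import Rotation as Ro
d=pickle.load(open('wrist.pkl','rb'));s=d['s'];T=np.eye(4);T[:3,:3]=Ro.from_rotvec(s['ee_rot']).as_matrix();T[:3,3]=s['position']
W=T@d['tool_from_camera'];d['R']=W[:3,:3].T;d['t']=-W[:3,:3].T@W[:3,3]
P=dict(L=(517,285),M=(395,286),Rt=(272,287),bar=(394,225))
mod={'L':(-15,100),'M':(-15,0),'Rt':(-15,-100),'bar':(-66,0)};A=[];B=[]
for k,(u,v) in P.items():
    w=world(d,u*.64,v*.64,50);print(k,w.round(1),world(d,u*.64,v*.64).round(1));A.append(mod[k]);B.append(w[:2])
A=np.array(A,float);B=np.array(B);a=A-A.mean(0);b=B-B.mean(0)
th=np.arctan2((a[:,0]*b[:,1]-a[:,1]*b[:,0]).sum(),(a*b).sum())
c,s_=np.cos(th),np.sin(th);R=np.array([[c,-s_],[s_,c]]);t=B.mean(0)-R@A.mean(0)
print(th,t,(B-(A@R.T+t)).round(1).tolist())
for k in('M','bar'):
    p=np.r_[R@mod[k]+t,50];print(k,p,'tool shift mm',T[:3,:3].T@(p-s['position']))
E
```

```text
L [504.9 -85.5  50. ] [505.1 -85.2  49.2]
M [ 518.2 -181.4   50. ] [ 518.2 -181.4   49.9]
Rt [ 531.6 -278.2   50. ] [ 531.9 -278.5   48.9]
bar [ 470.6 -188.1   50. ] [ 470.6 -188.1   49.7]
0.1371622550556571 [ 533.81985877 -179.49994463] [[-0.3, -3.0], [-0.8, 0.1], [-1.0, 2.4], [2.1, 0.4]]
M [ 518.96073882 -181.55093327   50.        ] tool shift mm [ -6.65780257  -6.88094398 155.1601189 ]
bar [ 468.439731   -188.52429465   50.        ] tool shift mm [ 44.34082555  -7.25462107 155.17728003]
```

Request:
{"op": "servo_tool", "data": {"targets": [[[-0.022,-0.023,0.08,0,1],[-0.022,-0.023,0.16,0,1],[-0.022,-0.023,0.24,0,1],[-0.022,-0.023,0.32,0,1],[-0.022,-0.023,0.38,0,1],[-0.022,-0.023,0.43,0,1],[-0.022,-0.023,0.46,0,1],[-0.022,-0.023,0.47,0,1],[-0.022,-0.023,0.47,0,1]]]}}

```text
time_s: 3.05
position: [518.6, -180.2, 64.5]
ee_rot: [0.203, -3.135, -0.0]
force: [-0.3, 0.3, 0.4]
width: 0.5
finger_force: 0.0
```

```bash
python3 - <<'E'
from h import *
d=grab('wrist')
cv2.imwrite('pics/w2.png',cv2.resize(d['img'][:,:,::-1],(800,600),interpolation=cv2.INTER_CUBIC))
d=grab('scene')
cv2.imwrite('pics/s2.png',cv2.resize(d['img'][180:320,210:400,::-1],None,fx=4,fy=4,interpolation=cv2.INTER_CUBIC))
E
```

```text
(no output)
```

View pics/w2.png

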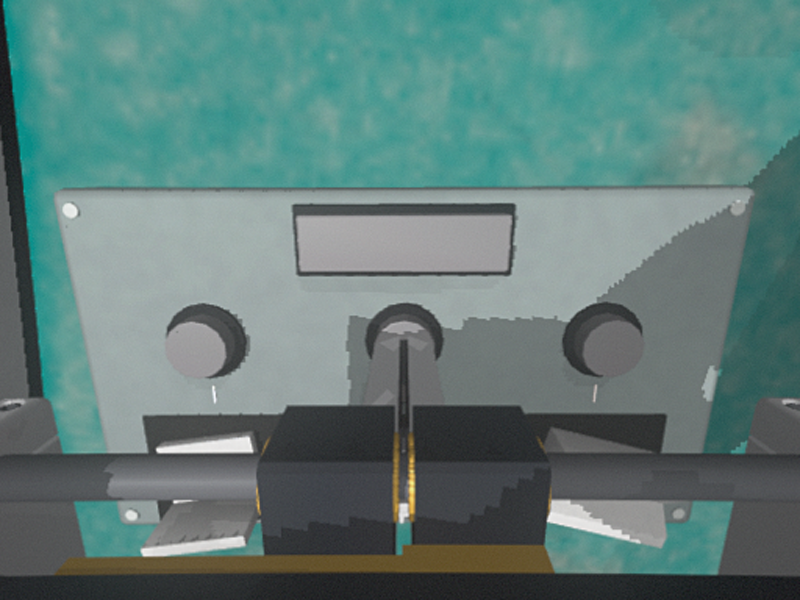

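View pics/s2.png

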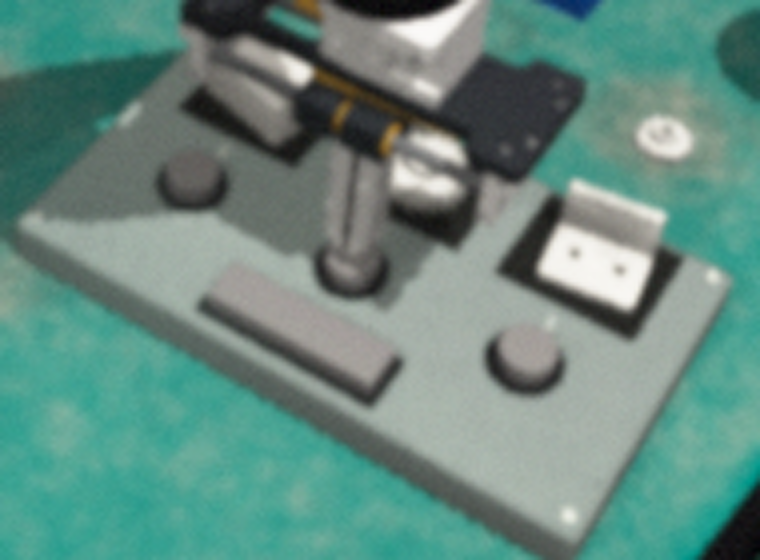

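The fingertips are centred over the middle key, at wrist (404,340), and well clear of the samples. I press gently in steps.

Request:
{"op": "servo_tool", "data": {"targets": [[[0,0,0.02,0,1],[0,0,0.035,0,1],[0,0,0.045,0,1],[0,0,0.052,0,1],[0,0,0.058,0,1],[0,0,0.064,0,1],[0,0,0.068,0,1],[0,0,0.068,0,1]]]}}

```text
time_s: 3.95
position: [518.5, -180.2, 44.0]
ee_rot: [0.204, -3.135, -0.0]
force: [-3.9, 1.1, 3.4]
width: 0.2
finger_force: 1.9
```

Request:
{"op": "servo_tool", "data": {"targets": [[[0,0,0.003,0,1],[0,0,0.005,0,1],[0,0,0.005,0,1]]]}}

```text
time_s: 4.25
position: [518.5, -180.2, 42.5]
ee_rot: [0.204, -3.135, -0.0]
force: [-3.5, 2.2, 3.9]
width: 0.4
finger_force: 2.2
```

Request:
{"op": "servo_tool", "data": {"targets": [[[0,0,0.002,0,1],[0,0,0.003,0,1],[0,0,0.003,0,1]]]}}

```text
time_s: 4.55
position: [518.6, -180.2, 42.2]
ee_rot: [-0.204, 3.135, -0.0]
force: [-5.7, 3.1, 10.9]
width: 0.5
finger_force: 5.4
```

The 10.9 N reading shows it is at the bottom stop. Now I release it and go over to the bar.

Request:
{"op": "servo_tool", "data": {"targets": [[[0,0,-0.03,0,1],[0,0,-0.08,0,1],[0,0,-0.09,0,1],[0,0,-0.09,0,1],[0.06,0,-0.09,0,1],[0.12,0,-0.09,0,1],[0.169,0,-0.08,0,1],[0.169,0,-0.05,0,1],[0.169,0,-0.04,0,1],[0.169,0,-0.04,0,1]]]}}

```text
time_s: 5.55
position: [468.5, -186.6, 52.7]
ee_rot: [0.204, -3.134, -0.001]
force: [0.2, -0.1, 1.3]
width: 0.4
finger_force: 0.0
```

Request:
{"op": "servo_tool", "data": {"targets": [[[0,0,0.01,0,1],[0,0,0.016,0,1],[0,0,0.022,0,1],[0,0,0.028,0,1],[0,0,0.034,0,1],[0,0,0.037,0,1],[0,0,0.037,0,1]]]}}

```text
time_s: 6.25
position: [468.6, -186.8, 42.7]
ee_rot: [-0.204, 3.134, -0.0]
force: [4.0, 1.6, 4.8]
width: 0.4
finger_force: 2.1
```

Request:
{"op": "servo_tool", "data": {"targets": [[[0,0,0.002,0,1],[0,0,0.003,0,1],[0,0,0.003,0,1]]]}}

```text
time_s: 6.55
position: [468.6, -186.9, 42.2]
ee_rot: [-0.204, 3.134, -0.001]
force: [2.2, 1.0, 9.3]
width: 0.4
finger_force: 4.7
```

Request:
{"op": "servo_tool", "data": {"targets": [[[0,0,-0.03,0,1],[0,0,-0.08,0,1],[0,0,-0.16,0,1],[0,0,-0.26,0,1],[0,0,-0.36,0,1],[0,0,-0.42,0,1],[0,0,-0.42,0,1],[0,0,-0.42,0,1]]]}}

```text
time_s: 7.35
position: [467.7, -186.7, 166.9]
ee_rot: [0.203, -3.134, -0.001]
force: [-1.0, -0.6, -0.7]
width: 0.6
finger_force: 0.0
```

```bash
python3 - <<'E'
from h import *
d=grab('wrist')
cv2.imwrite('pics/w3.png',cv2.resize(d['img'][:,:,::-1],(800,600),interpolation=cv2.INTER_CUBIC))
E
```

```text
(no output)
```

View pics/w3.png

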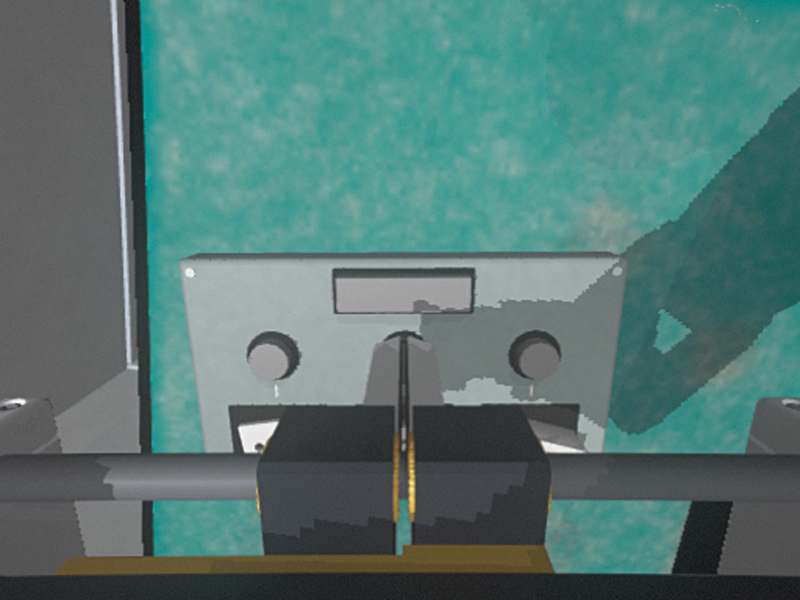

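The bar at (403,291) and both side keys, at (269,356) and (537,355), are up. The middle key is hidden behind the fingers, but they are now 117 mm above the console and touching nothing.

```bash
python3 -c "
from cell import *
print(finish_job())"
```

```text
the job is handed in; nothing more can be done
None
```

I pressed the middle round key (in front of the gear) and then the bar key, each to its stop at about 11 N or less, withdrew touching nothing and handed the job in; the judge's verdict was not shown, and the last picture shows the bar and side keys up but not the middle key, which was behind the fingers.

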